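Put the lathe's change gears away in their storage blocks

TASK

Put the four loose toothed change gears away: set each one down flat, hub upwards, in the round recess of the wooden block made for it - the smallest gear in the block with the smallest recess, and so on up to the largest gear in the largest. Set them down, do not drop them, and leave the two toothless flanges (one square, one round) where they stand.

Things in the scene. Friction and masses are not known exactly. Their poses are not given: they have to be found in the camera images.
- gear_34: the smallest of the four loose steel gears: a toothed disc 34 mm across the tooth tips, 11 teeth, 12 mm thick, lying flat, with a plain round hub 22 mm in diameter and 20 mm high standing on its middle (32 mm high in all; 0.08 to 0.5 kg; dark bore in the hub's top). Pick it up by the hub from above. Origin: centre of the underside, z up along the hub
- gear_46: the second smallest of the four loose steel gears: a toothed disc 46 mm across the tooth tips, 13 teeth, 12 mm thick, lying flat, with a plain round hub 22 mm in diameter and 20 mm high standing on its middle (32 mm high in all; 0.08 to 0.5 kg; dark bore in the hub's top). Pick it up by the hub from above. Origin: centre of the underside, z up along the hub
- gear_58: the second largest of the four loose steel gears: a toothed disc 58 mm across the tooth tips, 17 teeth, 12 mm thick, lying flat, with a plain round hub 22 mm in diameter and 20 mm high standing on its middle (32 mm high in all; 0.08 to 0.5 kg; dark bore in the hub's top). Pick it up by the hub from above. Origin: centre of the underside, z up along the hub
- gear_70: the largest of the four loose steel gears: a toothed disc 70 mm across the tooth tips, 21 teeth, 12 mm thick, lying flat, with a plain round hub 22 mm in diameter and 20 mm high standing on its middle (32 mm high in all; 0.08 to 0.5 kg; dark bore in the hub's top). Pick it up by the hub from above. Origin: centre of the underside, z up along the hub
- block_34: storage block of the smallest gear, fixed to the bench: a pale square wooden block 64 x 64 x 14 mm with one round flat-bottomed grey-lined recess 50 mm in diameter and 8 mm deep in its middle (recess floor 6 mm above the bench, so a seated gear's disc stands 4 mm proud of the block's top). Origin: centre of the underside on the bench, under the middle of the recess; z up
- block_46: storage block of the second smallest gear, fixed to the bench: a pale square wooden block 76 x 76 x 14 mm with one round flat-bottomed grey-lined recess 62 mm in diameter and 8 mm deep in its middle (recess floor 6 mm above the bench, so a seated gear's disc stands 4 mm proud of the block's top). Origin: centre of the underside on the bench, under the middle of the recess; z up
- block_58: storage block of the second largest gear, fixed to the bench: a pale square wooden block 88 x 88 x 14 mm with one round flat-bottomed grey-lined recess 74 mm in diameter and 8 mm deep in its middle (recess floor 6 mm above the bench, so a seated gear's disc stands 4 mm proud of the block's top). Origin: centre of the underside on the bench, under the middle of the recess; z up
- block_70: storage block of the largest gear, fixed to the bench: a pale square wooden block 100 x 100 x 14 mm with one round flat-bottomed grey-lined recess 86 mm in diameter and 8 mm deep in its middle (recess floor 6 mm above the bench, so a seated gear's disc stands 4 mm proud of the block's top). Origin: centre of the underside on the bench, under the middle of the recess; z up
- square_flange: not a gear: a toothless square steel flange 46 x 46 x 12 mm with four dark bolt holes and the same hub (22 mm diameter, 20 mm high); stays where it is. Origin: centre of the underside, z up
- round_flange: not a gear: a toothless, smooth-edged round steel flange 52 mm in diameter, 12 mm thick, with four dark bolt holes and the same hub (22 mm diameter, 20 mm high); stays where it is. Origin: centre of the underside, z up
Things that resemble listed ones, but are neither listed nor needed, are in the scene too. What is shaped like the gear_46 but green or turquoise is not meant.

How it is judged:
At the end, for the whole second after the job is handed in: each gear lies flat (0.08 rad), hub up, at rest (20 mm/s) in its own block: centres within 9.5 mm seen from above, underside 3 to 8.5 mm above the block's underside (recess floor at 6 mm); both flanges upright (0.08 rad) and within 15 mm of their start (horizontal distance between gear_34 and block_34 below 0.0095 m and z of gear_34 in the frame of block_34 between 0.003 and 0.0085 m and angle between each of gear_34, gear_46, gear_58, gear_70, square_flange, round_flange's own z axis and vertical below 0.08 rad and linear speed of each of gear_34, gear_46, gear_58, gear_70 below 0.02 m/s and horizontal distance between gear_46 and block_46 below 0.0095 m and z of gear_46 in the frame of block_46 between 0.003 and 0.0085 m and horizontal distance between gear_58 and block_58 below 0.0095 m and z of gear_58 in the frame of block_58 between 0.003 and 0.0085 m and horizontal distance between gear_70 and block_70 below 0.0095 m and z of gear_70 in the frame of block_70 between 0.003 and 0.0085 m and distance of each of square_flange, round_flange from where it was at the start of the episode below 0.015 m); the robot touches nothing.
It fails at once if one of the two toothless flanges is shifted by more than 15 mm (distance of any of square_flange, round_flange from where it was at the start of the episode above 0.015 m).
It fails at once if a gear is dropped or thrown (moves faster than 0.7 m/s, a fall of about 25 mm, while the fingers do not touch it) ((linear speed of gear_34 above 0.7 m/s and contact force between the fingers and gear_34 below 0.05 N) or (linear speed of gear_46 above 0.7 m/s and contact force between the fingers and gear_46 below 0.05 N) or (linear speed of gear_58 above 0.7 m/s and contact force between the fingers and gear_58 below 0.05 N) or (linear speed of gear_70 above 0.7 m/s and contact force between the fingers and gear_70 below 0.05 N)).
It also fails if it takes over 91 s, if anything falls off the work surface, if the arm or the gripper's body presses on something with over 40 N, if the wrist force passes 120 N, or if a joint passes its speed limit or range.

ROBOT

A 6-joint arm with a two-finger parallel gripper is mounted at the origin on the work surface. World frame = base frame: x ahead of the robot, y to its left, z up, the work surface at z = 0. Lengths are in m, angles in rad, forces in N, time in s.
With the tool pointing down it reaches from about 0.225 to 0.875 m from the base axis. Payload 3.4 kg.
Tool frame: the origin (TCP) lies between the finger pads; the fingertips stand 11 mm ahead of it and the grasp point (between the pads) lies 8 mm behind it; z points along the fingers, y is the line along which they close (so a half turn about z gives the same grasp; the last joint's range is limited). The gripper opens to 85 mm and grips with 20 to 120 N. Pads are 22 mm wide; open, the fingers measure 114 mm over their backs; the gripper's body (76 mm by 85 mm) begins 54 mm behind the grasp point. The pads swing forward as they close: fully open they stand 13 mm farther back than shut.
Start: joints at [1.222, 0.276, 1.505, -0, 1.361, -0.121], TCP at [0.13, 0.56, 0.242] pointing down, gripper open.
Joint ranges: [-2.89, 2.89], [-0.75, 2.08], [0.22, 2.7], [-1.18, 4.32], [0.11, 2.71], [-2.7, 2.7]. Speed limits (rad/s): [2.57, 2.57, 3.14, 3.14, 3.14, 3.14].

INTERFACE

Orientations are given as a unit quaternion [w, x, y, z].
In Python, from rig import manip, imaging gives the robot as it stands. The module is installed in compiled form; this text tells all that it offers.
- The arm moves only by the tool jog_arm, never from a script. Its argument "deltas" is one flat list of numbers, 7 for each row, row after row: the turn, a rotation vector about the world's x, y, z in degrees, then the shift along the world's x, y, z in mm, then the opening, from 0 (shut) to 1 (fully open). In form: [ax, ay, az, tx, ty, tz, gripper, ax, ay, az, tx, ty, tz, gripper, ...]. A call has 1 to 20 rows; each row is the pose to reach, as a shift and turn from the pose commanded when the call began; what a row does not reach only later rows make up. A row lasts 1/10 s, in which the tool goes at most 50 mm and 8.59 degrees, less where a joint would pass 70% of its speed; a pose out of reach is approached as far as the arm can. A call with a gripper value outside its range is refused whole. The fingers move at their own pace and stop on an object; "grip_force" is the grip in N (left out, the last holds). Time passes only in rows, so rows that repeat a pose let the fingers close. It gives the time, the measured TCP pose, the force, the opening and the grip force at its end, in the units of the state.
- manip.get_state(): the state, without advancing time (a new reading comes with each control period).
- imaging.get_image(name): name is "scene" or "top"; returns the picture (480x640x3 uint8, blue, green, red); there is no depth.
- imaging.calibration(name): a dict with "mtx" (3x3 intrinsics, pixels), "cam_to_world" (4x4, takes a point from camera to world coordinates). Camera axes: x right, y down, z forward; pixel columns grow to the right and rows downward; lengths in m; the calibration is good to about 2 mm. A picture is of the moment at which its call begins. calibration takes no time and is no camera call.
- manip.sign_off(): hands the job in; it is judged then, once.
The state is a dict: "clock": time; "qpos": joint angles; "qd": joint speeds; "effort": joint torques, N m; "position": TCP position; "ee_rot": TCP orientation; "contact_force": force on the tool from outside, world axes, zero at the start; "moment": the same for the moment, N m; "width": finger opening in m; "gripper_force": force on a finger pad.
Only numpy, scipy, OpenCV 4.12 (cv2) and the standard library are available. Lean on these libraries where they do the work, as an engineer would, in place of code of your own. Each camera call takes 0.05 s, during which the arm holds its last target. There are 200 camera calls.

## Working session

There is one attempt and no reset: what is moved stays moved. The work goes in short steps, Python scripts to look and compute and a tool call to move; the robot and the scene stay as the last step left them, time stands still between calls to the robot, and variables do not carry over. Pictures are saved under pics/ and viewed, at most 14 in all, crops included, and the job is handed in when it is done.

Besides the shell and the picture viewer there is one more tool, called after "Emit:" as name(argument=value, ...) on one line, values as JSON. jog_arm: Moves the arm, as the interface text tells. Its arguments: {"type":"object","properties":{"deltas":{"type":"array"},"grip_force":{"type":"number"}},"required":["deltas"]}

```bash
mkdir -p pics; python3 - <<'E'
from rig import manip, imaging
import cv2,numpy as np
for n in("top","scene"):
    cv2.imwrite(f"pics/{n}0.png",imaging.get_image(n)); c=imaging.calibration(n); print(n,np.round(c["mtx"],1).tolist(),np.round(c["cam_to_world"],4).tolist())
print(manip.get_state())
E
```

```text
top [[565.9, 0.0, 319.6], [0.0, 565.9, 234.7], [0.0, 0.0, 1.0]] [[-0.0071, -0.9994, 0.035, 0.4415], [-0.9997, 0.0079, 0.0221, -0.0423], [-0.0224, -0.0348, -0.9991, 1.422], [0.0, 0.0, 0.0, 1.0]]
scene [[487.1, 0.0, 323.6], [0.0, 487.1, 237.1], [0.0, 0.0, 1.0]] [[-0.6429, 0.63, -0.4358, 0.9032], [0.766, 0.5304, -0.3632, 0.3024], [0.0023, -0.5673, -0.8235, 0.8073], [0.0, 0.0, 0.0, 1.0]]
{'clock': 0.1, 'qpos': array([ 1.22201490e+00,  2.76508179e-01,  1.50598686e+00, -1.23012971e-07,
        1.36071718e+00, -1.20997527e-01]), 'qd': array([ 0.00167855, -0.00154569, -0.00279658,  0.00072926,  0.00086943,
        0.00045888]), 'effort': array([ 9.21292740e-04, -4.17699122e+01, -2.46402848e+01, -1.42817780e-04,
        5.95764985e-03, -1.19734401e-05]), 'position': array([0.1296947 , 0.55971946, 0.24154749]), 'ee_rot': array([-1.88406510e-04,  1.13645836e-01,  9.93520995e-01, -7.87559381e-04]), 'contact_force': array([-0.33369401, -0.35323761, -0.78211404]), 'moment': array([ 0.03013732,  0.05577643, -0.05673444]), 'gripper_force': 0.0, 'width': 0.08581822800607362}
```

View pics/top0.png

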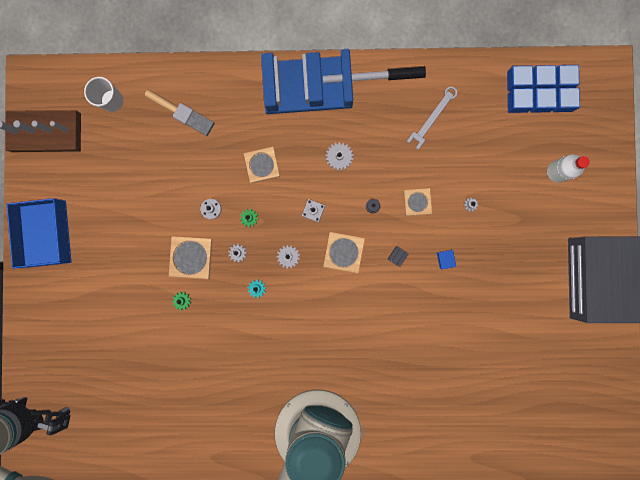

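View pics/scene0.png

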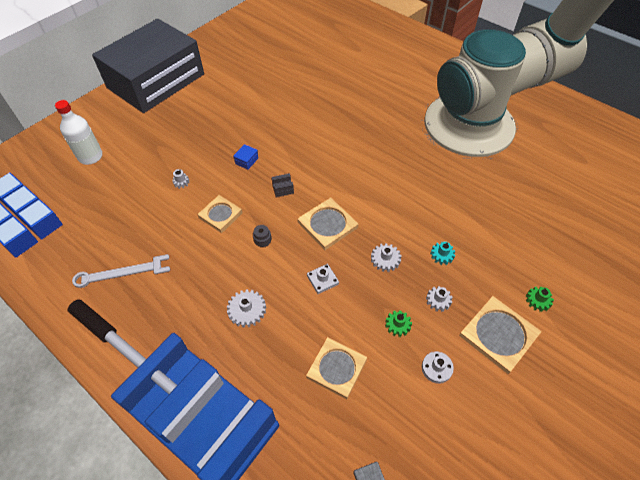

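The pictures show, in top-view pixels:
- **Gears:** 34 at (471,204), 46 at (237,253), 58 at (288,257), 70 at (339,156).
- **Blocks:** 34 at (418,202), 46 at (262,164), 58 at (344,252), 70 at (190,257).
- **Possible mix-ups:** green gears at (250,218) and (182,301), turquoise gear at (256,289), square flange at (313,210), round flange at (210,208), and a black part at (373,205). I exclude all of these by colour or missing teeth.

Next I'll measure and check the choice in a close crop.

```bash
cat > h.py <<'E'
from rig import manip, imaging
import cv2,numpy as np
def ray(n,u,v,z):
    c=imaging.calibration(n);M=np.array(c["cam_to_world"]);d=M[:3,:3]@np.linalg.inv(c["mtx"])@[u,v,1];o=M[:3,3]
    return (o+d*(z-o[2])/d[2])[:2]
def proj(n,p):
    c=imaging.calibration(n);q=np.linalg.inv(c["cam_to_world"])@[*p,1];q=np.array(c["mtx"])@q[:3];return q[:2]/q[2]
G={34:(471,204),46:(237,253),58:(288,257),70:(339,156),'sq':(313,210),'rd':(210,208)}
B={34:(418,202),46:(262,164),58:(344,252),70:(190,257)}
def blob(m,u,v):
    n,l,s,c=cv2.connectedComponentsWithStats(m.astype(np.uint8)); ids=l[v-9:v+10,u-9:u+10]; k=np.bincount(ids[ids>0]).argmax()
    cs,_=cv2.findContours((l==k).astype(np.uint8),0,1); return max(cs,key=cv2.contourArea)
E
python3 - <<'E'
from h import *
out=[]
for n in("top","scene"):
    im=imaging.get_image(n);hsv=cv2.cvtColor(im,cv2.COLOR_BGR2HSV);big=cv2.resize(im,None,fx=4,fy=4,interpolation=2)
    st=(hsv[...,1]<60)&(hsv[...,2]>70)
    for k,p in list(G.items()):
        w=ray("top",*p,.02); q=np.round(proj(n,[*w,.012])).astype(int)
        (x,y),r=cv2.minEnclosingCircle(blob(st,*q)); m=cv2.moments(blob(st,*q));x2,y2=m['m10']/m['m00'],m['m01']/m['m00']
        print(n,'gear',k,np.round(ray(n,x,y,.013)*1e3,1),np.round(ray(n,x2,y2,.013)*1e3,1),round(r,1))
        cr=cv2.getRectSubPix(im,(56,56),(float(q[0]),float(q[1])));out.append(cv2.resize(cr,(190,190),interpolation=2)) if n=='top' and k in(34,46,58,70) else 0
    for k,p in B.items():
        w=ray("top",*p,.006); q=np.round(proj(n,[*w,.006])).astype(int)
        (x,y),a,_=cv2.fitEllipse(blob(hsv[...,1]<60,*q)); print(n,'block',k,np.round(ray(n,x,y,.010)*1e3,1),np.round(a,1))
        cr=cv2.getRectSubPix(im,(56,56),(float(q[0]),float(q[1])));out.append(cv2.resize(cr,(190,190),interpolation=2)) if n=='top' else 0
cv2.imwrite("pics/crop.png",np.vstack([np.hstack(out[:4]),np.hstack(out[4:])]))
E
```

```text
top gear 34 [ 564.4 -385.2] [ 564.2 -386.4] 7.2
top gear 46 [447.5 195.2] [447.8 195.2] 9.3
top gear 58 [437.8  68.4] [437.8  68.1] 11.7
top gear 70 [687.4 -61.5] [687.8 -61.1] 14.1
top gear sq [552.8   5. ] [552.6   5.1] 12.1
top gear rd [558.4 262.5] [558.8 262.2] 10.4
top block 34 [ 571.2 -254.9] [18.  18.4]
top block 46 [668.6 133.9] [22.6 22.9]
top block 58 [447.2 -70.1] [27.4 27.8]
top block 70 [437.1 314.3] [31.9 32.2]
scene gear 34 [ 564.4 -384.6] [ 565.1 -384.1] 9.9
scene gear 46 [451.6 199.8] [450.6 199.9] 12.8
scene gear 58 [442.7  73.6] [441.7  73.6] 15.1
scene gear 70 [691. -56.] [691.3 -55.5] 19.6
scene gear sq [555.5  10.3] [555.9  10.6] 16.3
scene gear rd [561.7 267.2] [562.3 267.1] 16.3
scene block 34 [ 572.4 -251.8] [15.  22.1]
scene block 46 [670.6 138.1] [32.4 34.3]
scene block 58 [448.5 -66.6] [25.6 33.7]
scene block 70 [439.  318.6] [38.7 50.2]
```

View pics/crop.png

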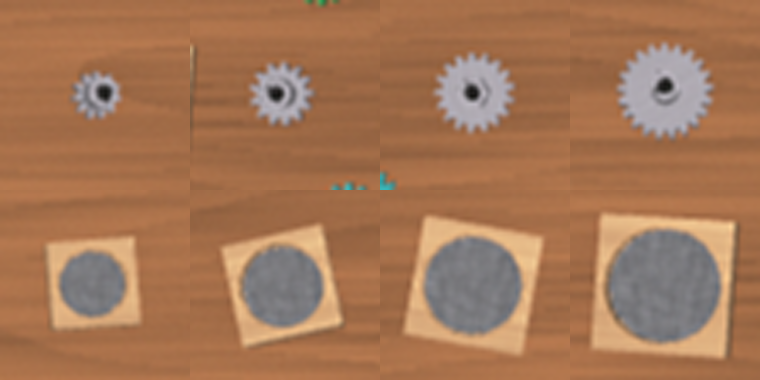

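All four picks match by steel colour, tooth count and size. I'll start with gear_58 at about (440,71), bound for block_58 at about (448,-68).

Emit:
jog_arm(deltas=[0, 0, 13, 310, -489, -132, 0.6, 0, 0, 13, 310, -489, -132, 0.6, 0, 0, 13, 310, -489, -132, 0.6, 0, 0, 13, 310, -489, -132, 0.6, 0, 0, 13, 310, -489, -132, 0.6, 0, 0, 13, 310, -489, -132, 0.6, 0, 0, 13, 310, -489, -132, 0.6, 0, 0, 13, 310, -489, -132, 0.6, 0, 0, 13, 310, -489, -132, 0.6, 0, 0, 13, 310, -489, -132, 0.6, 0, 0, 13, 310, -489, -132, 0.6, 0, 0, 13, 310, -489, -132, 0.6, 0, 0, 13, 310, -489, -132, 0.6, 0, 0, 13, 310, -489, -132, 0.6, 0, 0, 13, 310, -489, -132, 0.6, 0, 0, 13, 310, -489, -132, 0.6, 0, 0, 13, 310, -489, -132, 0.6, 0, 0, 13, 310, -489, -132, 0.6], grip_force=60)

```text
clock: 2.0
position: [0.4396, 0.072, 0.1106]
ee_rot: [0.0, -0.0, 1.0, 0.0]
contact_force: [0.2, 0.1, 0.1]
width: 0.0512
gripper_force: 0.0
```

```bash
python3 - <<'E'
from h import *
a=cv2.resize(imaging.get_image("scene")[150:350,280:500],(660,600),interpolation=2)
cv2.imwrite("pics/c1.png",a); print(proj("scene",[.4396,.072,.0996]),proj("scene",[.4396,.072,.032]))
E
```

```text
[390.86634297 229.89706277] [386.73334008 250.54317432]
```

View pics/c1.png

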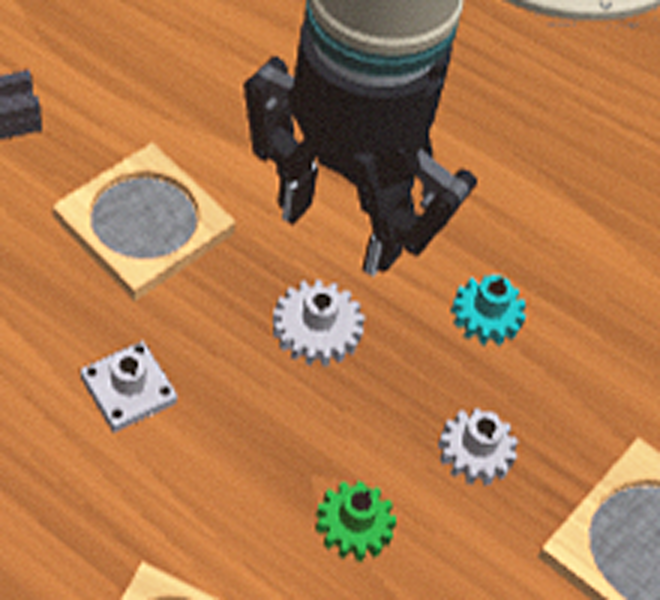

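The hub bore is at scene pixel (387,250). The TCP axis projects to (386.7,250.5) at hub height, so it is aligned. I'll descend, grip and lift.

Emit:
jog_arm(deltas=[0, 0, 0, 0, 0, -35, 0.6, 0, 0, 0, 0, 0, -65, 0.6, 0, 0, 0, 0, 0, -83, 0.6, 0, 0, 0, 0, 0, -83, 0.6, 0, 0, 0, 0, 0, -83, 0.6, 0, 0, 0, 0, 0, -83, 0.1, 0, 0, 0, 0, 0, -83, 0.1, 0, 0, 0, 0, 0, -83, 0.1, 0, 0, 0, 0, 0, -83, 0.1, 0, 0, 0, 0, 0, -83, 0.1, 0, 0, 0, 0, 0, -83, 0.1, 0, 0, 0, 0, 0, -83, 0.1, 0, 0, 0, 0, 0, -83, 0.1, 0, 0, 0, 0, 0, -75, 0.1, 0, 0, 0, 0, 0, -65, 0.1, 0, 0, 0, 0, 0, -50, 0.1, 0, 0, 0, 0, 0, -30, 0.1, 0, 0, 0, 0, 0, -30, 0.1])

```text
clock: 3.85
position: [0.442, 0.0712, 0.0829]
ee_rot: [0.003, 0.0, 1.0, 0.0]
contact_force: [1.2, -0.3, -3.9]
width: 0.0198
gripper_force: 58.9
```

Gear_58 is held (width 19.8 mm, about 4 N of load). Now carry it to block_58 and lower it.

Emit:
jog_arm(deltas=[0, 0, 0, 3, -30, 0, 0.1, 0, 0, 0, 5, -70, 0, 0.1, 0, 0, 0, 7, -110, 0, 0.1, 0, 0, 0, 8, -130, 0, 0.1, 0, 0, 0, 8, -139, 0, 0.1, 0, 0, 0, 8, -139, 0, 0.1, 0, 0, 0, 8, -139, -15, 0.1, 0, 0, 0, 8, -139, -28, 0.1, 0, 0, 0, 8, -139, -37, 0.1, 0, 0, 0, 8, -139, -41, 0.1, 0, 0, 0, 8, -139, -44, 0.1, 0, 0, 0, 8, -139, -45, 0.1, 0, 0, 0, 8, -139, -46, 0.1, 0, 0, 0, 8, -139, -46, 0.1])

```text
clock: 5.25
position: [0.4482, -0.0677, 0.0348]
ee_rot: [0.0, 0.001, 1.0, 0.0]
contact_force: [-0.9, 1.4, -0.9]
width: 0.0191
gripper_force: 59.6
```

```bash
python3 - <<'E'
from h import *
s=manip.get_state();print(s['position'],s['contact_force'])
a=cv2.resize(imaging.get_image("scene")[150:300,250:450],(800,600),interpolation=2)
cv2.imwrite("pics/c2.png",a)
E
```

```text
[ 0.44815188 -0.06769315  0.03479057] [-0.91395699  1.41929928 -0.86286374]
```

View pics/c2.png

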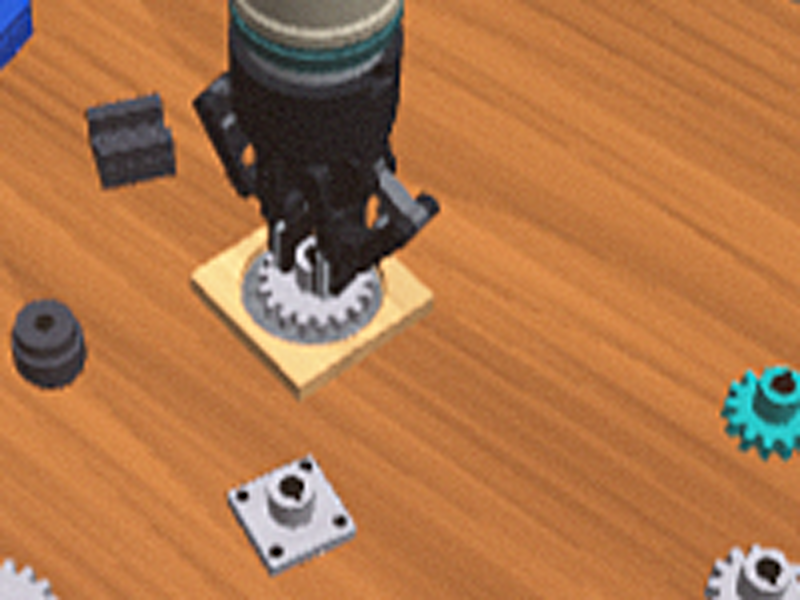

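The gear is centred in the recess and most of its weight is supported. Release it and move to gear_46.

Emit:
jog_arm(deltas=[0, 0, 0, 0, 0, -1, 0.1, 0, 0, 0, 0, 0, -1, 0.5, 0, 0, 0, 0, 0, -1, 0.5, 0, 0, 0, 0, 0, -1, 0.5, 0, 0, 0, 0, 0, -1, 0.5, 0, 0, 0, 0, 0, 10, 0.5, 0, 0, 0, 0, 0, 35, 0.5, 0, 0, 0, 1, 30, 65, 0.6, 0, 0, 0, 1, 75, 75, 0.6, 0, 0, 0, 1, 120, 75, 0.6, 0, 0, 0, 1, 165, 75, 0.6, 0, 0, 0, 1, 210, 75, 0.6, 0, 0, 0, 1, 245, 75, 0.6, 0, 0, 0, 1, 265, 75, 0.6, 0, 0, 0, 1, 265, 60, 0.6, 0, 0, 0, 1, 265, 40, 0.6, 0, 0, 0, 1, 265, 20, 0.6, 0, 0, 0, 1, 265, 20, 0.6])

```text
clock: 7.1
position: [0.4467, 0.1967, 0.0521]
ee_rot: [-0.003, 0.0, 1.0, -0.001]
contact_force: [-0.9, 0.3, 0.7]
width: 0.051
gripper_force: 0.0
```

```bash
python3 - <<'E'
from h import *
s=manip.get_state();print(s['position'],s['contact_force'])
im=imaging.get_image("scene")
a=cv2.resize(np.hstack([im[180:270,280:380],im[230:320,380:480]]),(800,360),interpolation=2)
cv2.imwrite("pics/c3.png",a)
print(proj("scene",[.448,-.068,.038]),proj("scene",[*s['position'][:2],.032]))
E
```

```text
[0.44674163 0.19666264 0.05212435] [-0.92161946  0.33298001  0.69325307]
[327.20927994 213.47899905] [440.77734706 290.56538   ]
```

View pics/c3.png

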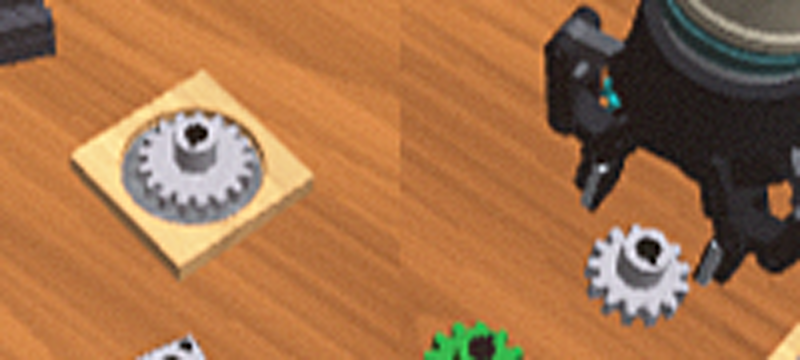

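Gear_58 is seated. Gear_46's hub is at scene pixel (442,292), and the tool axis is about 2-3 mm short in y. Correct for that and grip.

Emit:
jog_arm(deltas=[0, 0, 0, -1, 2, 0, 0.6, 0, 0, 0, -1, 2, -15, 0.6, 0, 0, 0, -1, 2, -27, 0.6, 0, 0, 0, -1, 2, -27, 0.6, 0, 0, 0, -1, 2, -27, 0.1, 0, 0, 0, -1, 2, -27, 0.1, 0, 0, 0, -1, 2, -27, 0.1, 0, 0, 0, -1, 2, -27, 0.1, 0, 0, 0, -1, 2, -27, 0.1, 0, 0, 0, -1, 2, -27, 0.1, 0, 0, 0, -1, 2, -27, 0.1, 0, 0, 0, -1, 2, -20, 0.1, 0, 0, 0, -1, 2, -5, 0.1, 0, 0, 0, -1, 2, 15, 0.1, 0, 0, 0, -1, 2, 35, 0.1, 0, 0, 0, -1, 2, 35, 0.1, 0, 0, 0, -1, 2, 35, 0.1])

```text
clock: 8.85
position: [0.4479, 0.1992, 0.0895]
ee_rot: [0.0, 0.0, 1.0, 0.0]
contact_force: [-0.3, -0.4, -1.6]
width: 0.0195
gripper_force: 58.7
```

Emit:
jog_arm(deltas=[0, 0, 0, 20, -5, 0, 0.1, 0, 0, 0, 60, -17, 0, 0.1, 0, 0, 0, 100, -28, 0, 0.1, 0, 0, 0, 140, -39, 0, 0.1, 0, 0, 0, 180, -50, 0, 0.1, 0, 0, 0, 210, -59, 0, 0.1, 0, 0, 0, 221, -62, 0, 0.1, 0, 0, 0, 221, -62, 0, 0.1, 0, 0, 0, 221, -62, -20, 0.1, 0, 0, 0, 221, -62, -36, 0.1, 0, 0, 0, 221, -62, -46, 0.1, 0, 0, 0, 221, -62, -51, 0.1, 0, 0, 0, 221, -62, -54, 0.1, 0, 0, 0, 221, -62, -55, 0.1, 0, 0, 0, 221, -62, -56, 0.1, 0, 0, 0, 221, -62, -56, 0.1])

```text
clock: 10.45
position: [0.6684, 0.1375, 0.0347]
ee_rot: [-0.0, 0.0, 1.0, 0.0]
contact_force: [-4.8, 0.3, 5.1]
width: 0.0193
gripper_force: 59.4
```

```bash
python3 - <<'E'
from h import *
s=manip.get_state();print(s['position'],s['contact_force'])
a=cv2.resize(imaging.get_image("scene")[290:410,260:420],(800,600),interpolation=2)
cv2.imwrite("pics/c4.png",a)
E
```

```text
[0.66839514 0.13751423 0.03471056] [-4.77735791  0.32693904  5.11987807]
```

View pics/c4.png

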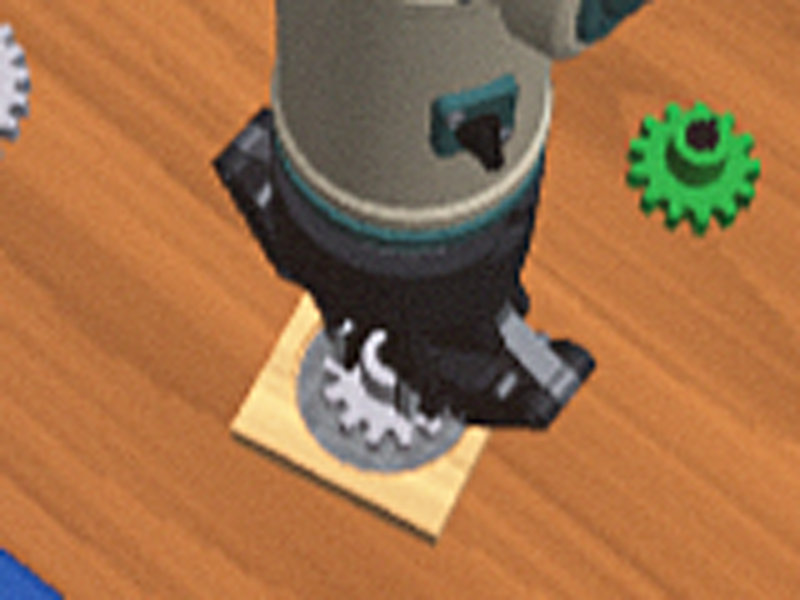

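Contact is 5 N and the gear is inside the recess. Release it and move to gear_70.

Emit:
jog_arm(deltas=[0, 0, 0, 0, 0, 0, 0.5, 0, 0, 0, 0, 0, 0, 0.5, 0, 0, 0, 0, 0, 0, 0.5, 0, 0, 0, 0, 0, 0, 0.5, 0, 0, 0, 0, 0, 10, 0.5, 0, 0, 0, 0, 0, 35, 0.5, 0, 0, 0, 0, -20, 65, 0.6, 0, 0, 0, 5, -60, 70, 0.6, 0, 0, 0, 10, -105, 70, 0.6, 0, 0, 0, 15, -150, 70, 0.6, 0, 0, 0, 20, -185, 70, 0.6, 0, 0, 0, 20, -195, 60, 0.6, 0, 0, 0, 20, -195, 40, 0.6, 0, 0, 0, 20, -195, 21, 0.6, 0, 0, 0, 20, -195, 21, 0.6, 0, 0, 0, 20, -195, 21, 0.6])

```text
clock: 12.1
position: [0.6887, -0.0572, 0.0543]
ee_rot: [-0.0, 0.0, 1.0, 0.0]
contact_force: [-0.2, 0.4, 0.1]
width: 0.0511
gripper_force: 0.0
```

```bash
python3 - <<'E'
from h import *
s=manip.get_state();print(s['position'],s['contact_force'])
im=imaging.get_image("scene")
a=cv2.resize(np.hstack([im[320:410,280:380],im[260:350,200:300]]),(800,360),interpolation=2)
cv2.imwrite("pics/c5.png",a)
print(proj("scene",[.668,.1375,.038]),proj("scene",[*s['position'][:2],.032]))
E
```

```text
[ 0.68873089 -0.05721291  0.05432949] [-0.18874693  0.4112086   0.09423912]
[337.75716367 359.94623754] [244.90398185 301.42895145]
```

View pics/c5.png

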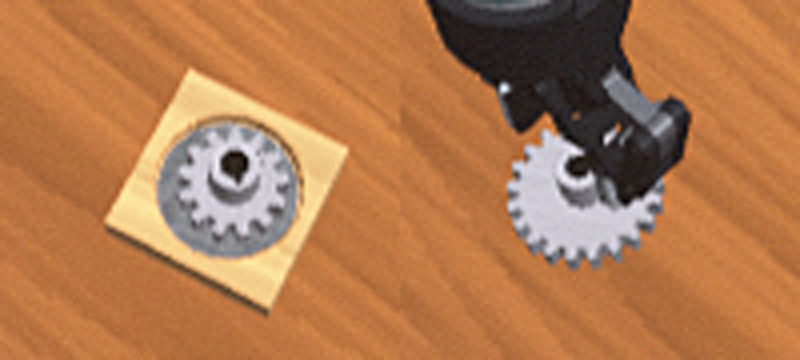

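Gear_46 is seated. Gear_70's hub at (244,301) lines up with the tool axis, so grip it.

Emit:
jog_arm(deltas=[0, 0, 0, 0, 0, -15, 0.6, 0, 0, 0, 0, 0, -27, 0.6, 0, 0, 0, 0, 0, -27, 0.6, 0, 0, 0, 0, 0, -27, 0.1, 0, 0, 0, 0, 0, -27, 0.1, 0, 0, 0, 0, 0, -27, 0.1, 0, 0, 0, 0, 0, -27, 0.1, 0, 0, 0, 0, 0, -27, 0.1, 0, 0, 0, 0, 0, -27, 0.1, 0, 0, 0, 0, 0, -27, 0.1, 0, 0, 0, 0, 0, -20, 0.1, 0, 0, 0, 0, 0, -5, 0.1, 0, 0, 0, 0, 0, 15, 0.1, 0, 0, 0, 0, 0, 35, 0.1, 0, 0, 0, 0, 0, 45, 0.1, 0, 0, 0, 0, 0, 45, 0.1])

```text
clock: 13.75
position: [0.69, -0.0579, 0.1015]
ee_rot: [0.002, 0.0, 1.0, -0.0]
contact_force: [0.2, -0.5, -3.5]
width: 0.0192
gripper_force: 58.8
```

Emit:
jog_arm(deltas=[0, 0, 0, -10, 15, 0, 0.1, 0, 0, 0, -30, 45, 0, 0.1, 0, 0, 0, -53, 80, 0, 0.1, 0, 0, 0, -77, 115, 0, 0.1, 0, 0, 0, -100, 150, 0, 0.1, 0, 0, 0, -123, 185, 0, 0.1, 0, 0, 0, -147, 220, 0, 0.1, 0, 0, 0, -170, 255, 0, 0.1, 0, 0, 0, -193, 290, 0, 0.1, 0, 0, 0, -217, 325, 0, 0.1, 0, 0, 0, -238, 355, 0, 0.1, 0, 0, 0, -248, 371, 0, 0.1, 0, 0, 0, -251, 375, 0, 0.1, 0, 0, 0, -251, 375, 0, 0.1, 0, 0, 0, -251, 375, -20, 0.1, 0, 0, 0, -251, 375, -40, 0.1, 0, 0, 0, -251, 375, -50, 0.1, 0, 0, 0, -251, 375, -50, 0.1])

```text
clock: 15.55
position: [0.437, 0.3156, 0.0477]
ee_rot: [-0.002, 0.001, 1.0, -0.001]
contact_force: [-0.2, -0.2, -3.6]
width: 0.0194
gripper_force: 59.1
```

```bash
python3 - <<'E'
from h import *
s=manip.get_state();print(s['position'],s['contact_force'],s['width'])
a=cv2.resize(imaging.get_image("scene")[260:380,420:580],(800,600),interpolation=2)
cv2.imwrite("pics/c6.png",a)
E
```

```text
[0.437045   0.31564048 0.04767749] [-0.21810593 -0.18683517 -3.55819152] 0.01937298472082462
```

View pics/c6.png

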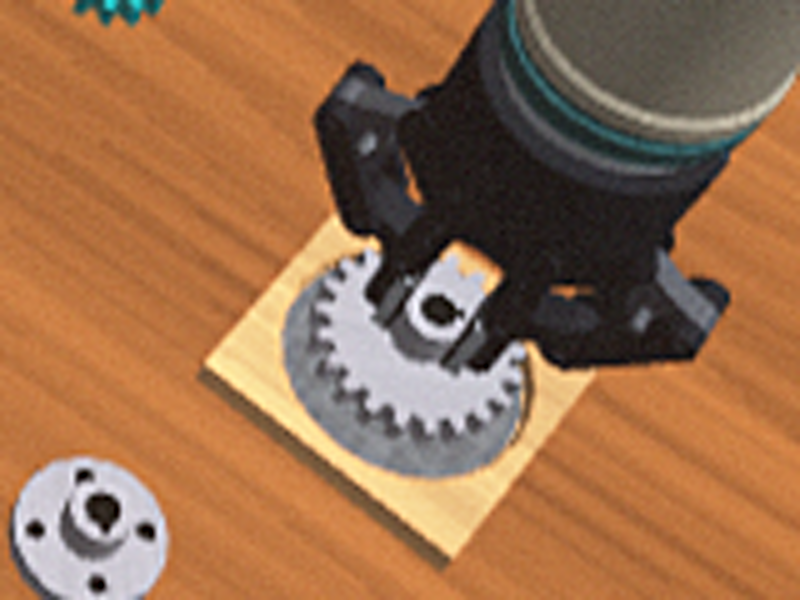

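Gear_70 hovers over its recess with no visible offset problem. Lower, release, and go to gear_34 in stages.

Emit:
jog_arm(deltas=[0, 0, 0, 0, 0, -7, 0.1, 0, 0, 0, 0, 0, -12, 0.1, 0, 0, 0, 0, 0, -14, 0.1, 0, 0, 0, 0, 0, -15, 0.1, 0, 0, 0, 0, 0, -16, 0.1, 0, 0, 0, 0, 0, -16, 0.1])

```text
clock: 16.2
position: [0.4379, 0.3172, 0.0338]
ee_rot: [0.0, 0.0, 1.0, 0.0]
contact_force: [-1.1, -0.6, 1.0]
width: 0.0193
gripper_force: 59.6
```

Emit:
jog_arm(deltas=[0, 0, 0, 0, 0, 0, 0.5, 0, 0, 0, 0, 0, 0, 0.5, 0, 0, 0, 0, 0, 0, 0.5, 0, 0, 0, 0, 0, 0, 0.5, 0, 0, 0, 0, 0, 10, 0.5, 0, 0, 0, 0, 0, 35, 0.5, 0, 0, 0, 0, 0, 76, 0.6, 0, 0, 0, 5, -30, 76, 0.6, 0, 0, 0, 13, -70, 76, 0.6, 0, 0, 0, 20, -110, 76, 0.6, 0, 0, 0, 36, -200, 76, 0.6, 0, 0, 0, 36, -200, 76, 0.6])

```text
clock: 17.4
position: [0.4743, 0.1152, 0.1103]
ee_rot: [0.001, 0.0, 1.0, -0.0]
contact_force: [0.2, -0.5, 0.3]
width: 0.0511
gripper_force: 0.0
```

Emit:
jog_arm(deltas=[0, 0, 0, 90, -501, 0, 0.6, 0, 0, 0, 90, -501, 0, 0.6, 0, 0, 0, 90, -501, 0, 0.6, 0, 0, 0, 90, -501, 0, 0.6, 0, 0, 0, 90, -501, 0, 0.6, 0, 0, 0, 90, -501, 0, 0.6, 0, 0, 0, 90, -501, 0, 0.6, 0, 0, 0, 90, -501, 0, 0.6, 0, 0, 0, 90, -501, 0, 0.6, 0, 0, 0, 90, -501, 0, 0.6, 0, 0, 0, 90, -501, 0, 0.6, 0, 0, 0, 90, -501, 0, 0.6, 0, 0, 0, 90, -501, -20, 0.6, 0, 0, 0, 90, -501, -40, 0.6, 0, 0, 0, 90, -501, -55, 0.6, 0, 0, 0, 90, -501, -55, 0.6, 0, 0, 0, 90, -501, -55, 0.6])

```text
clock: 19.1
position: [0.564, -0.3828, 0.0546]
ee_rot: [-0.0, -0.0, 1.0, 0.0]
contact_force: [0.1, -0.7, 0.3]
width: 0.0514
gripper_force: 0.0
```

```bash
python3 - <<'E'
from h import *
s=manip.get_state();print(s['position'],s['contact_force'])
im=imaging.get_image("scene")
a=cv2.resize(np.hstack([im[280:380,450:550],im[130:230,130:230]]),(800,400),interpolation=2)
cv2.imwrite("pics/c7.png",a)
print(proj("scene",[*s['position'][:2],.032]))
E
```

```text
[ 0.56399599 -0.38277674  0.05461745] [ 0.10518346 -0.68162306  0.33035952]
[178.41695062 172.46792568]
```

View pics/c7.png

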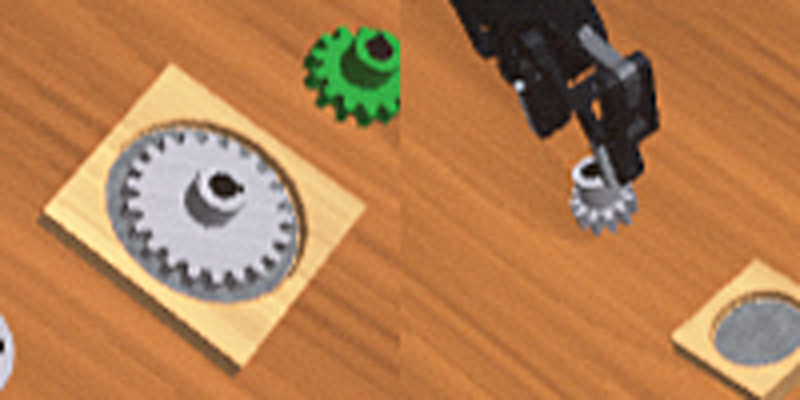

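Gear_70 is seated, and gear_34's hub at (177.5,173) is aligned. Grip it.

Emit:
jog_arm(deltas=[0, 0, 0, 0, 0, -15, 0.6, 0, 0, 0, 0, 0, -27, 0.6, 0, 0, 0, 0, 0, -27, 0.6, 0, 0, 0, 0, 0, -27, 0.1, 0, 0, 0, 0, 0, -27, 0.1, 0, 0, 0, 0, 0, -27, 0.1, 0, 0, 0, 0, 0, -27, 0.1, 0, 0, 0, 0, 0, -27, 0.1, 0, 0, 0, 0, 0, -27, 0.1, 0, 0, 0, 0, 0, -27, 0.1, 0, 0, 0, 0, 0, -20, 0.1, 0, 0, 0, 0, 0, -5, 0.1, 0, 0, 0, 0, 0, 15, 0.1, 0, 0, 0, 0, 0, 35, 0.1, 0, 0, 0, 0, 0, 35, 0.1])

```text
clock: 20.65
position: [0.5658, -0.3853, 0.0935]
ee_rot: [0.003, 0.0, 1.0, -0.002]
contact_force: [0.6, -0.5, 0.3]
width: 0.0194
gripper_force: 58.7
```

Emit:
jog_arm(deltas=[0, 0, 0, 1, 20, 0, 0.1, 0, 0, 0, 3, 60, 0, 0.1, 0, 0, 0, 5, 100, 0, 0.1, 0, 0, 0, 7, 125, 0, 0.1, 0, 0, 0, 7, 131, 0, 0.1, 0, 0, 0, 7, 131, 0, 0.1, 0, 0, 0, 7, 131, -20, 0.1, 0, 0, 0, 7, 131, -36, 0.1, 0, 0, 0, 7, 131, -43, 0.1, 0, 0, 0, 7, 131, -43, 0.1])

```text
clock: 21.65
position: [0.5699, -0.2533, 0.0449]
ee_rot: [-0.001, 0.001, 1.0, 0.001]
contact_force: [0.2, 0.6, -0.7]
width: 0.0193
gripper_force: 58.9
```

```bash
python3 - <<'E'
from h import *
s=manip.get_state();print(s['position'],s['contact_force'],s['width'])
a=cv2.resize(imaging.get_image("scene")[160:250,160:280],(800,600),interpolation=2)
cv2.imwrite("pics/c8.png",a)
E
```

```text
[ 0.56994641 -0.25327678  0.04486781] [ 0.19809611  0.62792268 -0.70236315] 0.019304829792335183
```

View pics/c8.png

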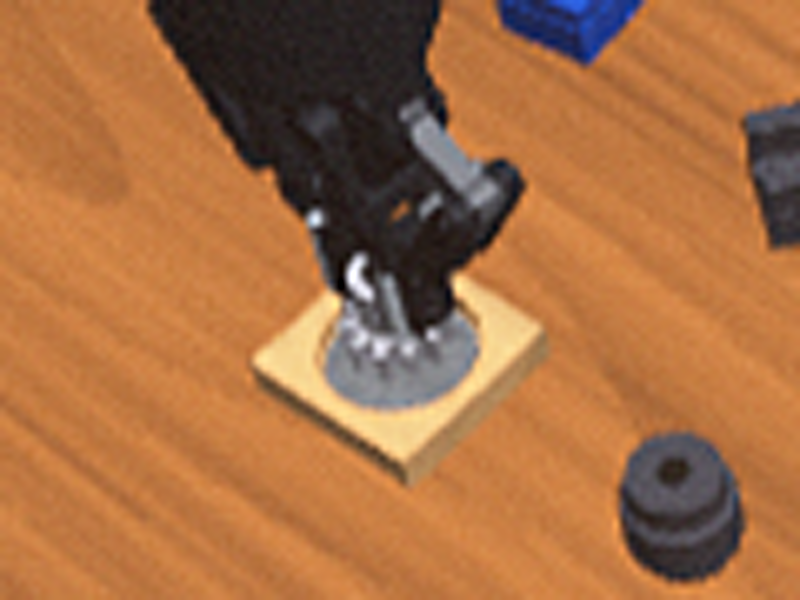

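Gear_34 hovers over its recess, perhaps 2 mm to the image's left. Nudge it, lower and release.

Emit:
jog_arm(deltas=[0, 0, 0, -1, 2, 0, 0.1, 0, 0, 0, -1, 2, -6, 0.1, 0, 0, 0, -1, 2, -10, 0.1, 0, 0, 0, -1, 2, -12, 0.1, 0, 0, 0, -1, 2, -13, 0.1, 0, 0, 0, -1, 2, -13, 0.1, 0, 0, 0, -1, 2, -13, 0.1])

```text
clock: 22.4
position: [0.5697, -0.2507, 0.0337]
ee_rot: [-0.0, 0.0, 1.0, 0.0]
contact_force: [-2.2, 0.7, 3.1]
width: 0.0196
gripper_force: 59.4
```

Emit:
jog_arm(deltas=[0, 0, 0, 0, 0, 0, 0.5, 0, 0, 0, 0, 0, 0, 0.5, 0, 0, 0, 0, 0, 0, 0.5, 0, 0, 0, 0, 0, 0, 0.5, 0, 0, 0, 0, 0, 10, 0.5, 0, 0, 0, 0, 0, 35, 0.5, 0, 0, 0, 0, 0, 80, 0.6, 0, 0, 0, -50, -30, 120, 0.6, 0, 0, 0, -100, -70, 150, 0.6, 0, 0, 0, -150, -100, 150, 0.6, 0, 0, 0, -150, -150, 150, 0.6, 0, 0, 0, -150, -150, 150, 0.6, 0, 0, 0, -150, -150, 150, 0.6])

```text
clock: 23.7
position: [0.4182, -0.4055, 0.185]
ee_rot: [0.001, 0.003, 1.0, -0.002]
contact_force: [0.1, 0.7, -0.7]
width: 0.0509
gripper_force: 0.0
```

```bash
python3 - <<'E'
from h import *
im=imaging.get_image("top");s=imaging.get_image("scene");o=[]
hsv=cv2.cvtColor(im,cv2.COLOR_BGR2HSV)
for k,p in B.items():
    bm=blob(hsv[...,1]<60,*p);(x,y),_,_=cv2.fitEllipse(bm)
    m=((hsv[...,2]>150)&(hsv[...,1]<60)); g=blob(m,*p);(gx,gy),r=cv2.minEnclosingCircle(g)
    print(k,np.round((ray("top",gx,gy,.019)-ray("top",x,y,.01))*1e3,1),round(r,1))
    w=ray("top",*p,.01);q=proj("scene",[*w,.01])
    o.append(np.vstack([cv2.resize(cv2.getRectSubPix(im,(46,46),(float(p[0]),float(p[1]))),(200,200),interpolation=2),cv2.resize(cv2.getRectSubPix(s,(80,80),(float(q[0]),float(q[1]))),(200,200),interpolation=2)]))
cv2.imwrite("pics/c9.png",np.hstack(o))
E
```

```text
34 [-0.6  1.2] 6.3
46 [-0.9  1.6] 8.8
58 [-1.7  0.8] 11.8
70 [0.7 2.8] 14.3
```

View pics/c9.png

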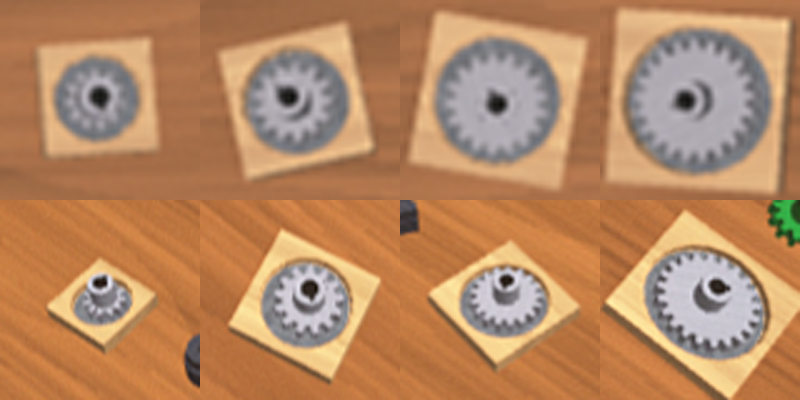

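All four gears are seated flat, hub up, with centre offsets under 3 mm. The flanges were not touched.

```bash
python3 -c "
from rig import manip
print(manip.sign_off())"
```

```text
the job is handed in; nothing more can be done
None
```

I set all four gears down in their own blocks, flat and hub up. The last pictures show each centred to within about 3 mm, and I never touched the flanges. The job is handed in at about 24 s of the 91 s allowed; `sign_off()` gave no verdict.

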